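# Put the inspection lamp away in its case

### The arm

A 6-joint arm with a two-finger parallel gripper is mounted at the origin on the work surface. World frame = base frame: x ahead of the robot, y to its left, z up, the work surface at z = 0. Lengths are in m, angles in rad, forces in N, time in s.
With the tool pointing down it reaches from about 0.275 to 0.875 m from the base axis. Payload 12.5 kg.
Tool frame: the origin (TCP) lies between the finger pads; the fingertips stand 19 mm ahead of it and the grasp point (between the pads) is the TCP (ctrl.tcp_to_tips is the distance from the TCP to the fingertips, in m); z points along the fingers, y is the line along which they close (so a half turn about z gives the same grasp; the last joint's range is limited). The gripper opens to 85 mm and grips with 20 to 120 N. Pads are 22 mm wide; open, the fingers measure 114 mm over their backs; the gripper's body (76 mm by 85 mm) begins 54 mm behind the grasp point. The pads swing forward as they close: fully open they stand 13 mm farther back than shut.
Start: joints at [-1.263, 0.351, 1.652, -0, 1.139, -0.085], TCP at [0.211, -0.508, 0.25] pointing down, gripper open.
Joint ranges: [-2.75, 2.75], [-0.79, 2.1], [0.01, 2.65], [-1.57, 4.71], [0.07, 3.14], [-2.87, 2.87]. Speed limits (rad/s): [2.22, 2.22, 2.79, 3.14, 3.14, 3.14].

### API

Orientations are given as a rotation vector (axis times angle).
In Python, from bench import ctrl, viewer, workorder gives the robot as it stands. The module is installed in compiled form; this text tells all that it offers.
- The arm moves only by the tool arm_command, never from a script. Its argument "plan" is one flat list of numbers, 7 for each row, row after row: the shift along the tool's x, y, z normalised to -1 to 1, where 1 is 25 mm, then the turn, a rotation vector about the tool's x, y, z normalised to -1 to 1, where 1 is 120 degrees, then the opening, from 0 (shut) to 1 (fully open). A call has 1 to 12 rows; each row shifts and turns the commanded pose from where the row before left it, along the tool's axes as they then stand; what a row does not reach is not made up. A row lasts 1/10 s, in which the tool goes at most 50 mm and 8.59 degrees, less where a joint would pass 70% of its speed; a pose out of reach is approached as far as the arm can. A call with a number of a shift or a turn outside -1 to 1 is refused whole. A call with a gripper value outside its range is refused whole. The fingers move at their own pace and stop on an object; "force" is the grip in N (left out, the last holds). Time passes only in rows, so rows that do not move let the fingers close. It gives the time, the measured TCP pose, the force, the opening and the grip force at its end, in the units of the state.
- ctrl.read_state(): the state, without advancing time (a new reading comes with each control period).
- viewer.camera(name): name is "side" or "top" or "wrist"; returns a dict with "image" (480x640x3 uint8, blue, green, red), "intrinsics" (3x3 intrinsics, pixels), "position" and "orientation" of the camera in the world; the wrist camera has in their place "mount" (4x4, takes a point from camera to tool coordinates, whose origin is the TCP and whose axes are the flange's). Camera axes: x right, y down, z forward; pixel columns grow to the right and rows downward; lengths in m; the calibration is good to about 2 mm. The wrist camera is an equidistant fisheye: a pixel r from the principal point sees the ray r / f radians off the axis. A picture is of the moment at which its call begins: read the wrist's pose just before it. There is no depth.
- workorder.sign_off(): hands the job in; it is judged then, once.
The state is a dict: "time_s": time; "joints": joint angles; "joint_velocities": joint speeds; "joint_torque": joint torques, N m; "tool_pos": TCP position; "ee_rot": TCP orientation; "contact_force": force on the tool from outside, world axes, zero at the start; "moment": the same for the moment, N m; "gripper_width": opening from 0.0 (shut) to 1.0 (fully open); "gripper_force": force on a finger pad.
Only numpy, scipy, OpenCV 4.12 (cv2) and the standard library are available. Lean on these libraries where they do the work, as an engineer would, in place of code of your own. Each camera call takes 0.05 s, during which the arm holds its last target. There are 200 camera calls.

### The job

Put the T-shaped inspection lamp away: slide the partly closed cover of the lamp case open, lower the lamp into the fitted cradle with its wide head in the wide bay (set it down, do not drop it), let go, and slide the cover fully shut over it. Leave the penlight and the loupe on the mat where they lie.

Things in the scene. Friction and masses are not known exactly. Their poses are not given: they have to be found in the camera images.
- lamp: Black flat-bottomed hand lamp shaped like a T, 160 mm long, about 0.16 kg, lying flat on the mat. Origin: centre of the underside at the balance point, the place to grip. x runs along the lamp towards the head, z up. The handle is 28 wide (y) and 28 tall, from x = -80 to x = 35; the head is 46 wide and 30 tall, from x = 35 to x = 80.
- lamp_head (a point): centre of the lamp's wide head, 57.5 mm along x and 15 mm up from the lamp's origin; axes as the lamp's
- case: Fixed grey plastic lamp case, 224 mm (x) by 188 mm (y), body 48 mm high, two aluminium side rails along x 56 mm high. Origin: on the table under the centre of the cradle compartment; z up. Compartment inside: 100 mm (x) by 166 mm (y), walls 6 mm, floor 6 mm above the table. From x = 56 to 168 it is a solid deck on which the opened cover rests.
- cradle (a point): Seat: centre of the compartment's floor; axes as the case's. The seated lamp lies flat on the floor with its origin here and its x axis (head) along +y, with play of about 2 mm sideways and 3 mm lengthwise. For y from -45 to 44 mm the floor is free for fingers.
- wide_bay (a point): Middle, on the floor, of the wide bay for the head: 52 mm wide (x) between white cheeks with flared tops (23 mm above the floor), 36 mm long (y), centred 62.5 mm from the cradle centre
- narrow_bay (a point): Middle, on the floor, of the narrow bay for the handle's end: 32 mm wide (x) between the same kind of cheeks, 34 mm long (y), centred 62 mm from the cradle centre on the other side
- cover (a joint): Slide of the flat aluminium cover (110 by 176 mm, 5 mm thick, underside 49 mm above the table), in m: 0 = fully shut over the cradle, 0.112 = fully open over the deck; it opens along the case's +x and stays where it is left (friction about 1.5 N).
- cover_bar (a point): centre of the top of the black grip bar in the middle of the cover, 76 mm above the table; the bar is 12 mm thick (case x), 56 mm long (case y) and stands 22 mm above the cover; axes as the case's. Cover shut: it is above the case's origin.
- mat: Fixed grey foam mat, 250 mm (x) by 340 mm (y), 8 mm thick; the lamp, penlight and loupe lie on it. Origin on the table, 45 mm nearer (-x) than the mat's centre; z up.
- penlight: Thin aluminium penlight, 130 mm long (x), 13 mm thick, lying on the mat; origin under its middle. To be left alone.
- loupe: Small round stand loupe, 36 mm across, 28 mm tall, standing on the mat; origin under its centre. To be left alone.
There are look-alikes about, which are no part of the job. Of the things like the lamp, leave any that is yellow; of the rest the larger one is meant.

How it is judged:
On the way:
1. the lamp is lowered into the cradle while still held: within 15 mm of its seated height, head in the wide bay, not dropped (z of lamp in the frame of case below 0.021 m and x of lamp in the frame of case between -0.008 and 0.008 m and y of lamp in the frame of case between -0.01 and 0.01 m and y of lamp_head in the frame of case above 0.03 m and contact force between the fingers and lamp above 0.3 N), for 0.05 s.
At the end, for the whole second after the job is handed in: The lamp rests flat in the cradle (origin within 5 mm sideways, 7 mm lengthwise and 3 mm in height of its seat, within 0.1 rad of the cradle's direction, tilted less than 0.08 rad), head in the wide bay, at rest, and the cover is shut to within 4 mm (z of lamp in the frame of case between 0.003 and 0.009 m and x of lamp in the frame of case between -0.005 and 0.005 m and y of lamp in the frame of case between -0.007 and 0.007 m and y of lamp_head in the frame of case above 0.03 m and angle between the x axis of lamp and the y axis of case, either way round below 0.1 rad and angle between lamp's own z axis and vertical below 0.08 rad and value of joint cover below 0.004 m and linear speed of lamp below 0.02 m/s); the robot touches nothing.
It fails at once if the penlight or the loupe is moved more than 25 mm (distance of any of penlight, loupe from where it was at the start of the episode above 0.025 m).
It also fails if it takes over 62 s, if anything falls off the work surface, if the arm or the gripper's body presses on something with over 40 N, if the wrist force passes 120 N, or if a joint passes its speed limit or range.

## Working session

There is one attempt and no reset: what is moved stays moved. The work goes in short steps, Python scripts to look and compute and a tool call to move; the robot and the scene stay as the last step left them, time stands still between calls to the robot, and variables do not carry over. Pictures are saved under pics/ and viewed, at most 10 in all, crops included, and the job is handed in when it is done.

Besides the shell and the picture viewer there is one more tool, called after "Request:" as name(argument=value, ...), one argument or row to a line, values as JSON. arm_command: Moves the arm, as the interface text tells. Its arguments: {"type":"object","properties":{"plan":{"type":"array"},"force":{"type":"number"}},"required":["plan"]}

```bash
mkdir -p pics
cat > h.py <<'E'
import numpy as np, cv2
from scipy.spatial.transform import Rotation as R
from bench import ctrl, viewer, workorder
def rot(o):
    o=np.array(o,float)
    return o if o.shape==(3,3) else (R.from_rotvec(o).as_matrix() if o.size==3 else R.from_quat(o).as_matrix())
def plane(c,uv,z):
    K=c['intrinsics'];d=rot(c['orientation'])@np.linalg.inv(K)@np.array([uv[0],uv[1],1.])
    p=np.array(c['position']);return p+d*(z-p[2])/d[2]
def proj(c,P):
    q=rot(c['orientation']).T@(np.array(P)-c['position']);q=np.array(c['intrinsics'])@q;return q[:2]/q[2]
E
python3 - <<'E'
from h import *
import pickle
s=ctrl.read_state();print(s)
for n in('top','side'):
    c=viewer.camera(n);cv2.imwrite(f'pics/{n}0.png',c['image']);pickle.dump(c,open(n+'.pkl','wb'))
    print(n,c['intrinsics'],c['position'],c['orientation'])
E
```

```text
{'time_s': 0.0, 'joints': array([-1.26261258e+00,  3.51247013e-01,  1.65245975e+00,  1.10024299e-06,
        1.13906482e+00, -8.46208162e-02]), 'joint_velocities': array([-0.00052143,  0.00154817, -0.00197928, -0.00107532,  0.00044894,
       -0.00125959]), 'joint_torque': array([-9.38365738e-04, -5.06107056e+01, -2.91407329e+01, -2.44956564e-04,
        4.37689494e-03,  2.12427631e-05]), 'tool_pos': array([ 0.21044638, -0.50780324,  0.24973894]), 'ee_rot': array([-3.08004648e+00, -6.12827468e-01,  2.04937551e-04]), 'contact_force': array([ 0.0533059 ,  0.38475604, -0.93936999]), 'moment': array([-0.02185465,  0.04374394, -0.02080423]), 'gripper_force': 0.0, 'gripper_width': 0.9967756180235737}
top [[460.77346695   0.         313.13502794]
 [  0.         460.77346695 244.28949406]
 [  0.           0.           1.        ]] [0.40124574 0.03422538 0.95298613] [-2.16362144  2.19293458 -0.05369863]
side [[597.24891403   0.         325.19872101]
 [  0.         597.24891403 239.9391538 ]
 [  0.           0.           1.        ]] [0.03178959 0.879128   0.91189466] [-0.57664756  2.63522365 -1.19321096]
```

View pics/top0.png

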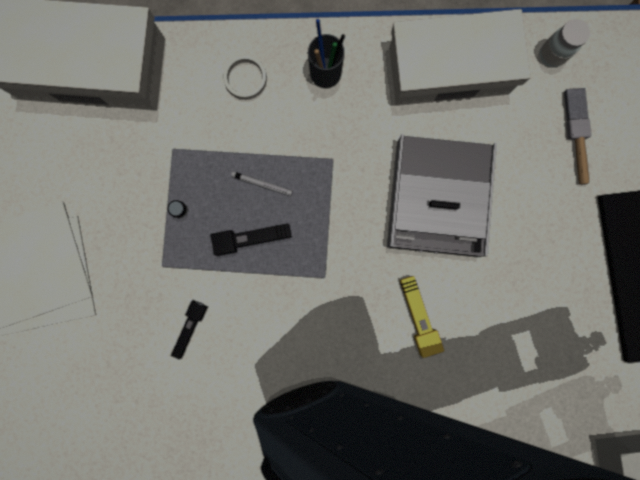

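View pics/side0.png

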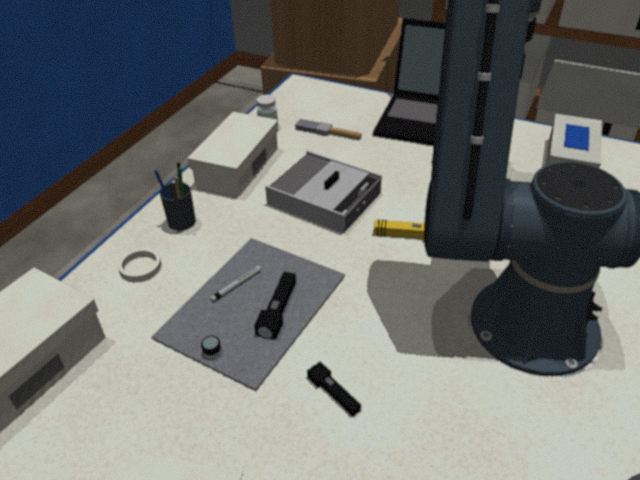

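The black lamp-like things are the one on the mat at about (250,238) and a smaller one at about (190,328). There is also a yellow one at (422,317). The larger black one, on the mat, fits the description. The case is at about (442,197), with its cover bar at (444,205). The penlight is at (262,183) and the loupe at (177,209). Next I confirm with an enlarged crop and measure.

```bash
cat > m.py <<'E'
from h import *
import pickle
T=pickle.load(open('top.pkl','rb'));S=pickle.load(open('side.pkl','rb'))
g=T['image'].max(2)
def blob(box,thr):
    x0,y0,x1,y1=box;m=np.zeros_like(g);m[y0:y1,x0:x1]=(g[y0:y1,x0:x1]<thr)*255
    cs,_=cv2.findContours(m,cv2.RETR_EXTERNAL,cv2.CHAIN_APPROX_NONE);return max(cs,key=cv2.contourArea)
for n,b,t,z in(('lamp',(200,215,300,265),50,.037),('small',(165,290,215,365),50,.03),('bar',(420,195,468,215),50,.076)):
    c=blob(b,t);r=cv2.minAreaRect(c);P=np.array([plane(T,p,z)[:2] for p in cv2.boxPoints(r)])
    print(n,np.round(r[0],1),'centre',P.mean(0).round(4),'corners',P.round(4).tolist(),'sides',np.linalg.norm(P[1]-P[0]).round(4),np.linalg.norm(P[2]-P[1]).round(4))
im=T['image'];a=cv2.resize(im[195:275,160:310],(800,427)[0:2],interpolation=cv2.INTER_CUBIC)[:,:]
a=cv2.resize(im[210:265,195:310],(400,191),interpolation=cv2.INTER_CUBIC)
b=cv2.resize(im[285:365,145:225],(400,400),interpolation=cv2.INTER_CUBIC)
c=cv2.resize(im[128:262,380:505],(400,429),interpolation=cv2.INTER_CUBIC)
o=np.zeros((591,800,3),np.uint8);o[:191,:400]=a;o[191:,:400]=b;o[:429,400:]=c
cv2.imwrite('pics/crop1.png',o)
E
python3 m.py
```

```text
lamp [250.9 238.2] centre [0.4773 0.1747] corners [[0.4884, 0.2575], [0.5124, 0.0995], [0.4661, 0.0922], [0.4421, 0.2497]] sides 0.1599 0.0469
small [187.6 330.1] centre [0.296  0.3029] corners [[0.2496, 0.3409], [0.3554, 0.2953], [0.3422, 0.265], [0.2366, 0.3106]] sides 0.1152 0.0331
bar [443.5 204.7] centre [ 0.5329 -0.2   ] corners [[0.53, -0.1717], [0.5417, -0.1731], [0.5358, -0.2284], [0.524, -0.227]] sides 0.0119 0.0557
```

View pics/crop1.png

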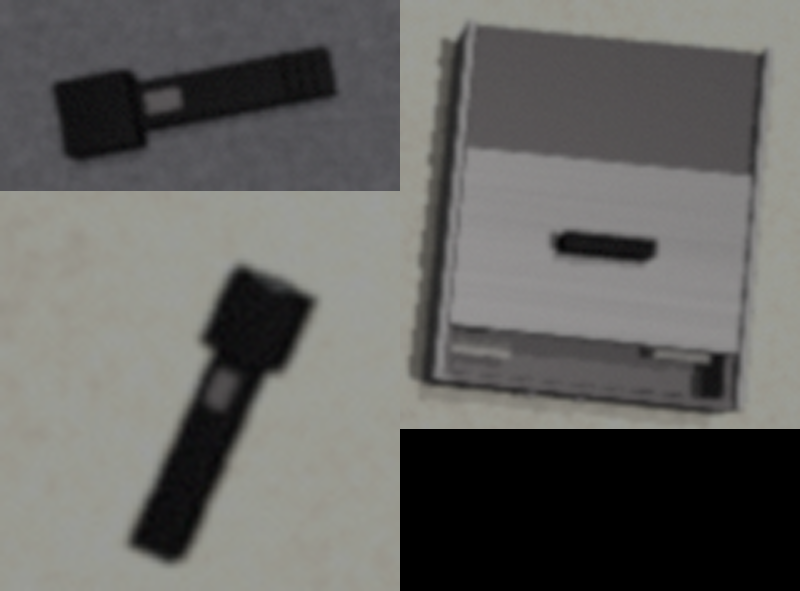

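The crop shows the mat lamp as 160 × 47 mm, matching the T lamp. The small one is 115 × 33 mm, so it is a decoy. The head points image-left. The case's rail tops run from about (402.5,135.8) and (495,143.6) at the far end to (391,246) and (486,255.5) at the near end.

```bash
cat > m2.py <<'E'
from m import *
px=[(402.5,135.8),(495,143.6),(486.3,255.5),(390.9,246.1)]
P=np.array([plane(T,p,.054)[:2] for p in px]);print(P.round(4).tolist())
print('sides',[np.linalg.norm(P[i]-P[(i+1)%4]).round(4) for i in range(4)])
d1=P[0]-P[3];d2=P[1]-P[2];d3=P[0]-P[1];d4=P[3]-P[2]
print('yaw x',np.degrees(np.arctan2([d1[1],d2[1]],[d1[0],d2[0]])),'yaw y-90',np.degrees(np.arctan2([d3[1],d4[1]],[d3[0],d4[0]]))-90)
c=P.mean(0);a=np.radians(-5.5);print('origin',c-.056*np.array([np.cos(a),np.sin(a)]))
# side view lines for bar: 
print('side proj bar',proj(S,[.5329,-.2,.076]),'lamp',proj(S,[.4773,.1747,.037]))
gs=S['image'].max(2)
for b in((318,165,345,195),(250,262,305,345)):
    m=np.zeros_like(gs);m[b[1]:b[3],b[0]:b[2]]=(gs[b[1]:b[3],b[0]:b[2]]<45)*255
    k=max(cv2.findContours(m,0,1)[0],key=cv2.contourArea);print(cv2.minAreaRect(k))
E
python3 m2.py
```

```text
lamp [250.9 238.2] centre [0.4773 0.1747] corners [[0.4884, 0.2575], [0.5124, 0.0995], [0.4661, 0.0922], [0.4421, 0.2497]] sides 0.1599 0.0469
small [187.6 330.1] centre [0.296  0.3029] corners [[0.2496, 0.3409], [0.3554, 0.2953], [0.3422, 0.265], [0.2366, 0.3106]] sides 0.1152 0.0331
bar [443.5 204.7] centre [ 0.5329 -0.2   ] corners [[0.53, -0.1717], [0.5417, -0.1731], [0.5358, -0.2284], [0.524, -0.227]] sides 0.0119 0.0557
[[0.6749, -0.1296], [0.6558, -0.3108], [0.4356, -0.2854], [0.4564, -0.1014]]
sides [np.float64(0.1822), np.float64(0.2218), np.float64(0.1852), np.float64(0.2203)]
yaw x [-7.35079715 -6.57551181] yaw y-90 [-5.99127281 -6.46355502]
origin [ 0.49992337 -0.20140384]
side proj bar [331.07132701 176.97318019] lamp [278.64108482 298.07104667]
((331.25, 179.75001525878906), (5.656853675842285, 19.091880798339844), 45.0)
((276.50860595703125, 305.14654541015625), (24.68561363220215, 70.24895477294922), 23.198589324951172)
```

Request:
arm_command(
  plan=[0, 0, 0, 0, 0, -0.0637, 1, 0, 0, 0, 0, 0, -0.0637, 1, 0, 0, 0, 0, 0, -0.0637, 1, 0, 0, 0, 0, 0, -0.0637, 1, 0, 0, 0, 0, 0, -0.0637, 1, 0, 0, 0, 0, 0, -0.0637, 1, 0, 0, 0, 0, 0, -0.0637, 1, 0, 0, 0, 0, 0, -0.0637, 1, 0.98, 0.82, 0, 0, 0, 0, 1, 0.98, 0.82, 0, 0, 0, 0, 1, 0.98, 0.82, 0, 0, 0, 0, 1, 0.98, 0.82, 0, 0, 0, 0, 1],
)

```text
time_s: 1.3
tool_pos: [0.3035, -0.4187, 0.25]
ee_rot: [-2.341, -2.094, -0.0]
contact_force: [0.7, -1.0, 0.5]
gripper_width: 0.997
gripper_force: 0.0
```

Request:
arm_command(
  plan=[0.98, 0.82, 0, 0, 0, 0, 1, 0.98, 0.82, 0, 0, 0, 0, 1, 0.98, 0.82, 0, 0, 0, 0, 1, 0.98, 0.82, 0, 0, 0, 0, 1, 0.98, 0.82, 0, 0, 0, 0, 1, 0.98, 0.82, 0, 0, 0, 0, 1, 0.98, 0.82, 0, 0, 0, 0, 1, 0.98, 0.82, 0, 0, 0, 0, 1, 0.98, 0.82, 0, 0, 0, 0, 1, 0.98, 0.82, 0, 0, 0, 0, 1, 0, 0, 0, 0, 0, 0, 1, 0, 0, 0, 0, 0, 0, 1],
)

```text
time_s: 2.5
tool_pos: [0.5336, -0.1985, 0.2498]
ee_rot: [-2.339, -2.096, 0.001]
contact_force: [-0.1, -1.2, -0.3]
gripper_width: 1.001
gripper_force: 0.0
```

```bash
cat >> h.py <<'E'
def wrist(fn):
    import pickle
    s=ctrl.read_state();c=viewer.camera('wrist');c['s']=s;cv2.imwrite(f'pics/{fn}.png',c['image']);pickle.dump(c,open(fn+'.pkl','wb'));return c
def wframe(c):
    Rt=rot(c['s']['ee_rot']);M=np.array(c['mount']);return Rt@M[:3,:3],np.array(c['s']['tool_pos'])+Rt@M[:3,3]
def wplane(c,uv,z):
    K=c['intrinsics'];a=np.array([(uv[0]-K[0][2])/K[0][0],(uv[1]-K[1][2])/K[1][1]]);t=np.linalg.norm(a)
    d=np.r_[np.sin(t)*a/max(t,1e-9),np.cos(t)];Rw,p=wframe(c);d=Rw@d;return p+d*(z-p[2])/d[2]
def wproj(c,P):
    Rw,p=wframe(c);q=Rw.T@(np.array(P)-p);t=np.arctan2(np.hypot(*q[:2]),q[2]);a=t*q[:2]/max(np.hypot(*q[:2]),1e-9)
    K=c['intrinsics'];return np.array([K[0][0]*a[0]+K[0][2],K[1][1]*a[1]+K[1][2]])
def pose():
    s=ctrl.read_state();Rt=rot(s['ee_rot']);print('t',s['time_s'],'p',s['tool_pos'].round(4),'xyaw',np.degrees(np.arctan2(Rt[1,0],Rt[0,0])).round(2),'z',Rt[:,2].round(3),'F',s['contact_force'].round(1),'w',round(s['gripper_width'],3),s['gripper_force']);return s
E
python3 - <<'E'
from h import *
pose();c=wrist('w1');print(c['intrinsics'],c['mount'])
E
```

```text
t 2.5 p [ 0.5336 -0.1985  0.2498] xyaw 83.73 z [-0.001  0.    -1.   ] F [-0.1 -1.2 -0.3] w 1.001 0.0
[[371.64829954   0.         326.88340622]
 [  0.         371.64829954 237.51657311]
 [  0.           0.           1.        ]] [[-6.82063303e-04 -9.54809208e-01 -2.97218625e-01  7.65065924e-02]
 [ 9.99999724e-01 -7.38565893e-04  7.78093927e-05  3.35820312e-04]
 [-2.93808664e-04 -2.97218490e-01  9.54809449e-01 -1.23343060e-01]
 [ 0.00000000e+00  0.00000000e+00  0.00000000e+00  1.00000000e+00]]
```

View pics/w1.png

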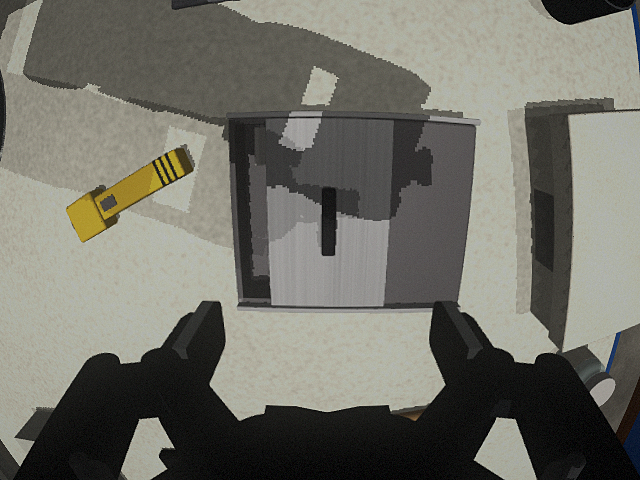

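The wrist view shows the bar from (328,187) to (328,255). The rails are at row ~117 for the +y side and row ~306 for the −y side.

Run:
```python
from h import *
import pickle
c=pickle.load(open('w1.pkl','rb'));g=c['image'].max(2)
m=np.zeros_like(g);m[180:265,310:345]=(g[180:265,310:345]<40)*255
k=max(cv2.findContours(m,0,1)[0],key=cv2.contourArea);r=cv2.minAreaRect(k);print(r)
P=np.array([wplane(c,p,.076)[:2] for p in cv2.boxPoints(r)]);print(P.round(4).tolist(),P.mean(0))
for p in((229,115),(478,123),(459,306),(238,308)):print(wplane(c,p,.056)[:2].round(4))
print('proj of top est',wproj(c,[.5329,-.2,.076]))
```

```text
((328.5, 221.0), (68.0, 13.0), 90.0)
[[0.5329, -0.1715], [0.5433, -0.1726], [0.5372, -0.2306], [0.5262, -0.2294]] [ 0.53490825 -0.20102817]
[ 0.46  -0.102]
[ 0.6763 -0.1296]
[ 0.6555 -0.3068]
[ 0.4366 -0.2831]
proj of top est [325.95419993 220.88399932]
```

Request:
arm_command(
  plan=[-0.1, 0.02, 0.985, 0, 0, 0, 1, 0, 0, 0.985, 0, 0, 0, 1, 0, 0, 0.985, 0, 0, 0, 1, 0, 0, 0.985, 0, 0, 0, 1, 0, 0, 0.985, 0, 0, 0, 1, 0, 0, 0.985, 0, 0, 0, 1, 0, 0, 0.985, 0, 0, 0, 1, 0, 0, 0, 0, 0, 0, 1, 0, 0, 0, 0, 0, 0, 0.05, 0, 0, 0, 0, 0, 0, 0.05, 0, 0, 0, 0, 0, 0, 0.05, 0, 0, 0, 0, 0, 0, 0.05],
  force=30,
)

```text
time_s: 3.75
tool_pos: [0.5343, -0.2017, 0.0788]
ee_rot: [2.34, 2.094, 0.001]
contact_force: [-0.5, 0.1, -0.3]
gripper_width: 0.33
gripper_force: 0.0
```

Request:
arm_command(
  plan=[0, 0, 0, 0, 0, 0, 0.05, 0, 0, 0, 0, 0, 0, 0.05, 0, 0, 0, 0, 0, 0, 0.05, 0, 0, 0, 0, 0, 0, 0.05],
)

```text
time_s: 4.15
tool_pos: [0.5342, -0.2015, 0.0785]
ee_rot: [2.341, 2.094, 0.001]
contact_force: [-1.4, 1.9, 6.1]
gripper_width: 0.133
gripper_force: 32.2
```

Request:
arm_command(
  plan=[0, 0.4, -0.04, 0, 0, 0, 0.05, 0, 0.4, 0, 0, 0, 0, 0.05, 0, 0.4, 0, 0, 0, 0, 0.05, 0, 0.4, 0, 0, 0, 0, 0.05, 0, 0.4, 0, 0, 0, 0, 0.05, 0, 0.4, 0, 0, 0, 0, 0.05, 0, 0.3, 0, 0, 0, 0, 0.05, 0, 0, 0, 0, 0, 0, 0.05, 0, 0, 0, 0, 0, 0, 0.05],
)

```text
time_s: 5.05
tool_pos: [0.602, -0.2097, 0.0786]
ee_rot: [2.34, 2.094, 0.0]
contact_force: [0.5, -7.2, -5.0]
gripper_width: 0.129
gripper_force: 30.7
```

Request:
arm_command(
  plan=[0, 0.08, 0, 0, 0, 0, 0.05, 0, 0.08, 0, 0, 0, 0, 0.05, 0, 0.08, 0, 0, 0, 0, 0.05, 0, 0, 0, 0, 0, 0, 0.05],
)

```text
time_s: 5.45
tool_pos: [0.6077, -0.2103, 0.0786]
ee_rot: [2.34, 2.094, -0.001]
contact_force: [-0.8, -7.6, -5.1]
gripper_width: 0.129
gripper_force: 30.8
```

Request:
arm_command(
  plan=[-0.03, 0.08, 0, 0, 0, 0, 0.05, 0, 0.08, 0, 0, 0, 0, 0.05, 0, 0.04, 0, 0, 0, 0, 0.05, 0, 0, 0, 0, 0, 0, 0.05],
)

```text
time_s: 5.85
tool_pos: [0.6122, -0.2109, 0.0786]
ee_rot: [2.341, 2.095, 0.0]
contact_force: [1.9, -3.8, -7.7]
gripper_width: 0.133
gripper_force: 30.5
```

Request:
arm_command(
  plan=[0, 0.06, 0, 0, 0, 0, 0.05, 0, 0.06, 0, 0, 0, 0, 0.05, 0, 0, 0, 0, 0, 0, 0.05],
)

```text
time_s: 6.15
tool_pos: [0.6126, -0.2109, 0.0786]
ee_rot: [-2.337, -2.092, 0.006]
contact_force: [-15.2, -2.1, 2.6]
gripper_width: 0.129
gripper_force: 32.0
```

Request:
arm_command(
  plan=[0, -0.08, 0, 0, 0, 0, 0.6, 0, 0, 0, 0, 0, 0, 0.6, 0, 0, 0, 0, 0, 0, 0.6, 0, 0, -0.9, 0, 0, 0, 0.6, 0, 0, -0.95, 0, 0, 0, 0.8, 0, -0.8, -1, 0, 0, 0, 1, 0, -0.9, -1, 0, 0, 0, 1, 0, -0.9, -1, 0, 0, 0, 1, 0, -0.9, -1, 0, 0, 0, 1, 0, -0.9, -1, 0, 0, 0, 1, 0, 0, 0, 0, 0, 0, 1, 0, 0, 0, 0, 0, 0, 1],
)

```text
time_s: 7.35
tool_pos: [0.5039, -0.1988, 0.2508]
ee_rot: [2.34, 2.094, 0.002]
contact_force: [-0.0, 0.4, -0.7]
gripper_width: 1.003
gripper_force: 0.0
```

Run:
```python
from h import *
pose();c=wrist('w2');cv2.imwrite('pics/w2c.png',cv2.resize(c['image'][90:330,190:510],(800,600),interpolation=cv2.INTER_CUBIC))
```

```text
t 7.35 p [ 0.5039 -0.1988  0.2508] xyaw 83.66 z [ 0.002 -0.001 -1.   ] F [-0.   0.4 -0.7] w 1.003 0.0
```

View pics/w2c.png

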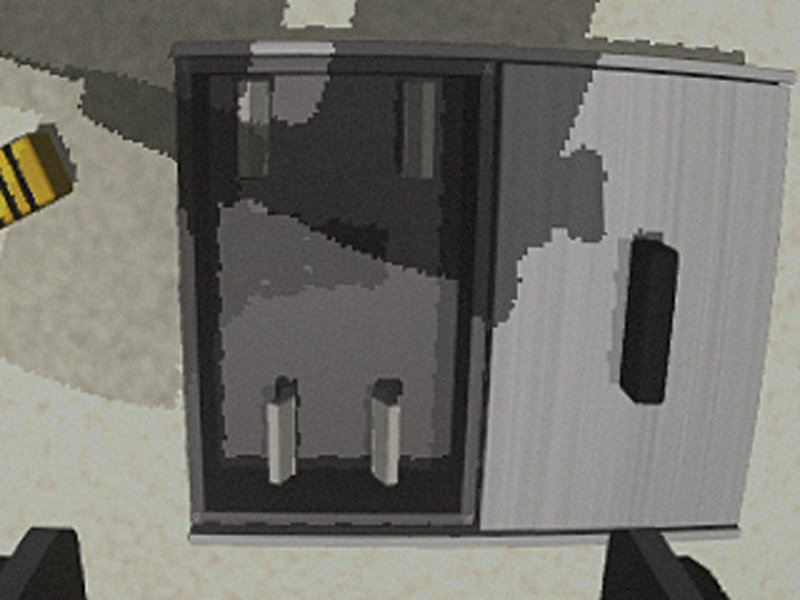

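The wrist crop shows the open compartment. The wide bay's cheeks are at crop columns ~254 and 418, row 130. The narrow bay's cheeks are at ~282 and 386, row 437. The bar is at (655,320).

Run:
```python
from h import *
import pickle
c=pickle.load(open('w2.pkl','rb'))
W=lambda u,v,z:wplane(c,(190+u/2.5,90+v/2.5),z)[:2]
a=np.radians(-6.5);ex=np.array([np.cos(a),np.sin(a)]);ey=np.array([-ex[1],ex[0]]);O=np.array([.5011,-.1985])
for n,u,v,z in[('wL',254,130,.029),('wR',418,130,.029),('nL',282,437,.029),('nR',386,437,.029),('wL top',254,80,.029),('nbot',282,485,.029),('nRbot',388,485,.029),('wLend',254,178,.029),('rail+ y L',172,48,.056),('rail+ R',795,76,.056),('rail- L',190,538,.056),('rail- R',740,534,.056),('bar top',657,237,.076),('bar bot',640,402,.076)]:
    p=W(u,v,z);d=p-O;print(n,p.round(4),'case',(d@ex).round(4),(d@ey).round(4))
```

```text
wL [ 0.4792 -0.1345] case -0.029 0.0611
wR [ 0.5393 -0.1413] case 0.0314 0.0612
nL [ 0.4742 -0.2555] case -0.0203 -0.0596
nR [ 0.5154 -0.2601] case 0.0212 -0.0596
wL top [ 0.4814 -0.116 ] case -0.0289 0.0798
nbot [ 0.4713 -0.2764] case -0.0208 -0.0807
nRbot [ 0.5143 -0.2812] case 0.0224 -0.0807
wLend [ 0.4769 -0.1523] case -0.0292 0.0431
rail+ y L [ 0.4574 -0.1016] case -0.0544 0.0913
rail+ R [ 0.6789 -0.1286] case 0.1687 0.0896
rail- L [ 0.4357 -0.2832] case -0.0554 -0.0916
rail- R [ 0.657  -0.3106] case 0.1676 -0.0937
bar top [ 0.6133 -0.1809] case 0.1095 0.0302
bar bot [ 0.6058 -0.2392] case 0.1086 -0.0285
```

Request:
arm_command(
  plan=[0, 0, 0, 0, 0, -0.062, 1, 0, 0, 0, 0, 0, -0.062, 1, 0.995, 0.079, 0, 0, 0, 0, 1, 0.995, 0.079, 0, 0, 0, 0, 1, 0.995, 0.079, 0, 0, 0, 0, 1, 0.995, 0.079, 0, 0, 0, 0, 1, 0.995, 0.079, 0, 0, 0, 0, 1, 0.995, 0.079, 0, 0, 0, 0, 1, 0.995, 0.079, 0, 0, 0, 0, 1, 0.995, 0.079, 0, 0, 0, 0, 1, 0.995, 0.079, 0, 0, 0, 0, 1, 0.995, 0.079, 0, 0, 0, 0, 1],
)

```text
time_s: 8.6
tool_pos: [0.4863, 0.0514, 0.2491]
ee_rot: [-2.049, -2.38, 0.001]
contact_force: [0.5, 0.2, -0.1]
gripper_width: 1.001
gripper_force: 0.0
```

Request:
arm_command(
  plan=[0.995, 0.079, 0, 0, 0, 0, 1, 0.995, 0.079, 0, 0, 0, 0, 1, 0.995, 0.079, 0, 0, 0, 0, 1, 0.995, 0.079, 0, 0, 0, 0, 1, 0.995, 0.079, 0, 0, 0, 0, 1, 0, 0, 1, 0, 0, 0, 1, 0, 0, 1, 0, 0, 0, 1, 0, 0, 0, 0, 0, 0, 1, 0, 0, 0, 0, 0, 0, 1],
)

```text
time_s: 9.5
tool_pos: [0.4776, 0.1748, 0.1999]
ee_rot: [-2.049, -2.38, 0.002]
contact_force: [-0.2, -0.9, 0.4]
gripper_width: 1.003
gripper_force: 0.0
```

Run:
```python
from h import *
pose();c=wrist('w3');g=c['image'].max(2)
u,v=wproj(c,[.4773,.1747,.037]);print(u,v)
m=(g<45).astype(np.uint8)*255
m=cv2.morphologyEx(m,cv2.MORPH_OPEN,np.ones((3,3)))
for k in sorted(cv2.findContours(m,0,1)[0],key=cv2.contourArea)[-4:]:
    r=cv2.minAreaRect(k);P=np.array([wplane(c,p,.037)[:2] for p in cv2.boxPoints(r)]);print(np.round(r[0],1),np.round(r[1],1),P.mean(0).round(4),P.round(4).tolist())
cv2.imwrite('pics/w3c.png',c['image'])
```

```text
t 9.5 p [0.4776 0.1748 0.1999] xyaw 98.55 z [-0.001 -0.    -1.   ] F [-0.2 -0.9  0.4] w 1.003 0.0
326.2067125749518 222.28406951576207
[  4. 311.] [28.  8.] [0.1013 0.0094] [[0.1001, 0.0291], [0.1172, 0.0333], [0.1033, -0.0098], [0.0848, -0.0151]]
[433.4  54.8] [45.3 32.6] [0.5396 0.3212] [[0.523, 0.304], [0.5199, 0.3304], [0.5562, 0.3387], [0.5592, 0.3116]]
[329.4 213.4] [188.   59.9] [0.4797 0.1775] [[0.4437, 0.2512], [0.4885, 0.259], [0.5189, 0.1044], [0.4676, 0.0954]]
[326.5 390.5] [177. 625.] [ 0.5219 -0.1364] [[0.1274, 0.029], [0.8528, 0.1382], [1.1934, -0.2582], [-0.0862, -0.4548]]
```

View pics/w3c.png

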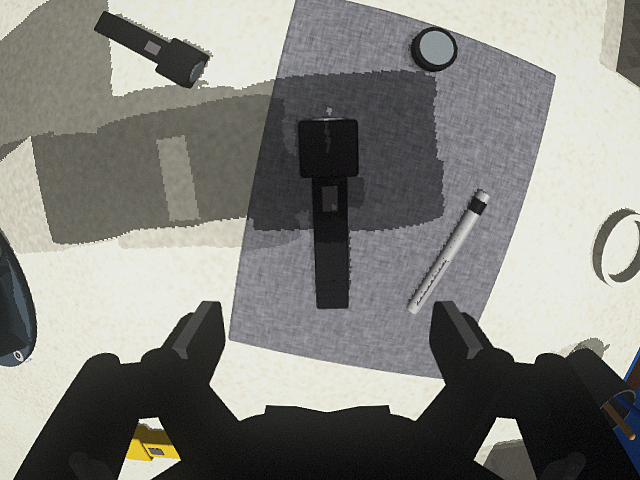

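The view shows the lamp below. Its head spans (299..358, 118..177) and its handle end is at (317..349, 308). The penlight and loupe are well clear.

Run:
```python
from h import *
import pickle
c=pickle.load(open('w3.pkl','rb'))
W=lambda u,v,z:wplane(c,(u,v),z)[:2]
h=[W(300,120,.038),W(356,120,.038),W(358,177,.038),W(299,177,.038)];t=[W(317,308,.036),W(349,308,.036)]
print('headw',np.linalg.norm(h[0]-h[1]),np.linalg.norm(h[2]-h[3]),'tailw',np.linalg.norm(t[0]-t[1]))
f=(h[0]+h[1])/2;b=(t[0]+t[1])/2;m=(h[2]+h[3])/2;print(f,m,b,np.linalg.norm(f-b),'mid',(f+b)/2,'yaw',np.degrees(np.arctan2(*(f-b)[::-1])),np.degrees(np.arctan2(*(m-b)[::-1])))
for v in(230,270,300):
    r=c['image'].max(2)[v,300:370];i=np.where(r<45)[0];print(v,300+i.min(),300+i.max(),W(300+i.min(),v,.036),W(300+i.max(),v,.036))
```

```text
headw 0.04234502952402292 0.04561205680187828 tailw 0.02791055455978574
[0.46673747 0.25468773] [0.47365941 0.21116182] [0.49456346 0.09901954] 0.15813560394961107 mid [0.48065047 0.17685363] yaw 100.13469194007861 100.55911829617116
230 314 347 [0.4685671  0.16662646] [0.49484046 0.17056906]
270 315 347 [0.47415103 0.13234296] [0.50057496 0.13628945]
300 317 347 [0.47967856 0.10477346] [0.5053007  0.10857619]
```

Request:
arm_command(
  plan=[0.03, 0.06, 0.97, 0, 0, -0.007, 1, 0, 0, 0.97, 0, 0, 0, 1, 0, 0, 0.97, 0, 0, 0, 1, 0, 0, 0.97, 0, 0, 0, 1, 0, 0, 0.97, 0, 0, 0, 1, 0, 0, 0.97, 0, 0, 0, 1, 0, 0, 0.97, 0, 0, 0, 1, 0, 0, 0, 0, 0, 0, 1, 0, 0, 0, 0, 0, 0, 0.2, 0, 0, 0, 0, 0, 0, 0.2, 0, 0, 0, 0, 0, 0, 0.2, 0, 0, 0, 0, 0, 0, 0.2],
  force=35,
)

```text
time_s: 10.75
tool_pos: [0.4793, 0.1757, 0.0313]
ee_rot: [2.032, 2.395, 0.002]
contact_force: [6.3, 1.7, 1.3]
gripper_width: 0.331
gripper_force: 1.9
```

Request:
arm_command(
  plan=[0, 0, 0, 0, 0, 0, 0.2, 0, 0, 0, 0, 0, 0, 0.2, 0, 0, 0, 0, 0, 0, 0.2, 0, 0, -0.4, 0, 0, 0, 0.2, 0, 0, -0.8, 0, 0, 0, 0.2, 0, 0, -1, 0, 0, 0, 0.2, 0, 0, -1, 0, 0, 0, 0.2, 0, 0, -1, 0, 0, 0, 0.2, 0, 0, -1, 0, 0, 0, 0.2, 0, 0, 0, 0, 0, 0, 0.2],
)

```text
time_s: 11.75
tool_pos: [0.4801, 0.1759, 0.1639]
ee_rot: [2.03, 2.393, 0.007]
contact_force: [0.1, -0.1, -2.0]
gripper_width: 0.322
gripper_force: 35.2
```

Run:
```python
from h import *
pose();c=wrist('w4')
```

```text
t 11.75 p [0.4801 0.1759 0.1639] xyaw 99.38 z [ 0.005  0.001 -1.   ] F [ 0.1 -0.1 -2. ] w 0.322 35.232131481170654
```

View pics/w4.png

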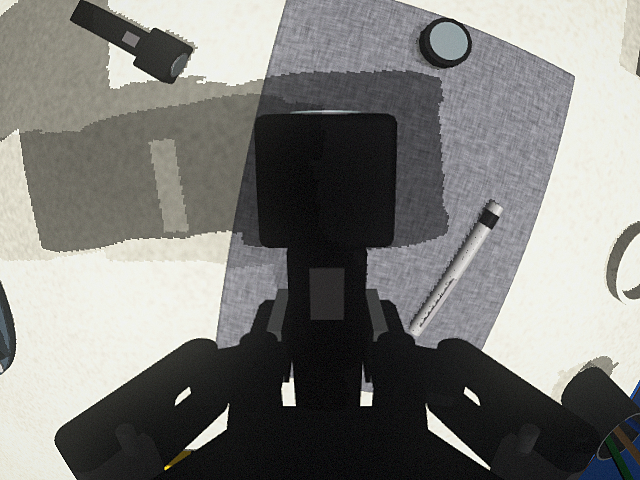

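The lamp is held level. The head's back edge is at row ~247 (cols 257–395) and its front edge at row ~115.

Run:
```python
from h import *
import pickle
c=pickle.load(open('w4.pkl','rb'));Rt=rot(c['s']['ee_rot']);p=c['s']['tool_pos']
for n,u,v in(('back L',258,246),('back R',394,246),('front L',258,116),('front R',396,116)):
    q=Rt.T@(wplane(c,(u,v),p[2]+.007)-p);print(n,q.round(4))
# move to cradle: yaw now->83.5, target above O
O=np.array([.5016,-.1995]);a=np.radians(83.5);ex=np.array([np.cos(a),np.sin(a)]);ey=np.array([ex[1],-ex[0]])
d=O-p[:2];print('tool shifts after turn mm',1e3*d@ex,1e3*d@ey)
```

```text
back L [ 0.0373 -0.0225 -0.0071]
back R [ 0.0371  0.0229 -0.0069]
front L [ 0.0798 -0.0209 -0.0071]
front R [ 0.0797  0.022  -0.0068]
tool shifts after turn mm -370.5754489038716 63.85906112213655
```

Request:
arm_command(
  plan=[0, 0, 0, 0, 0, 0.0662, 0.2, 0, 0, 0, 0, 0, 0.0662, 0.2, -0.99, 0.17, 0, 0, 0, 0, 0.2, -0.99, 0.17, 0, 0, 0, 0, 0.2, -0.99, 0.17, 0, 0, 0, 0, 0.2, -0.99, 0.17, 0, 0, 0, 0, 0.2, -0.99, 0.17, 0, 0, 0, 0, 0.2, -0.99, 0.17, 0, 0, 0, 0, 0.2, -0.99, 0.17, 0, 0, 0, 0, 0.2, -0.99, 0.17, 0, 0, 0, 0, 0.2, -0.99, 0.17, 0, 0, 0, 0, 0.2, -0.99, 0.17, 0, 0, 0, 0, 0.2],
)

```text
time_s: 13.0
tool_pos: [0.4922, -0.0761, 0.1593]
ee_rot: [-2.343, -2.091, 0.002]
contact_force: [-0.0, 0.5, -1.3]
gripper_width: 0.32
gripper_force: 35.2
```

Request:
arm_command(
  plan=[-0.99, 0.17, 0, 0, 0, 0, 0.2, -0.99, 0.17, 0, 0, 0, 0, 0.2, -0.99, 0.17, 0, 0, 0, 0, 0.2, -0.99, 0.17, 0, 0, 0, 0, 0.2, -0.99, 0.17, 0, 0, 0, 0, 0.2, 0, 0, 1, 0, 0, 0, 0.2, 0, 0, 1, 0, 0, 0, 0.2, 0, 0, 0, 0, 0, 0, 0.2, 0, 0, 0, 0, 0, 0, 0.2],
)

```text
time_s: 13.9
tool_pos: [0.4997, -0.2003, 0.1101]
ee_rot: [-2.343, -2.091, 0.001]
contact_force: [-0.2, 0.1, -1.8]
gripper_width: 0.32
gripper_force: 35.0
```

Run:
```python
from h import *
pose();c=wrist('w5');cv2.imwrite('pics/w5c.png',c['image'])
```

```text
t 13.9 p [ 0.4997 -0.2003  0.1101] xyaw 83.49 z [-0.002  0.001 -1.   ] F [-0.2  0.1 -1.8] w 0.32 35.03487288951874
```

View pics/w5c.png

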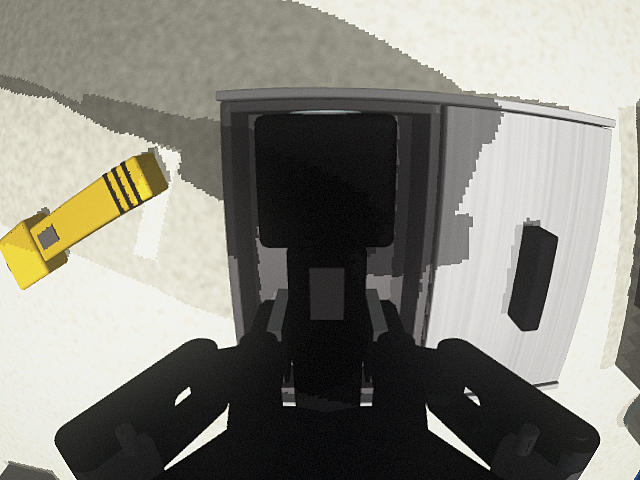

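Run:
```python
from h import *
import pickle
c=pickle.load(open('w5.pkl','rb'));im=c['image']
Rt=rot(c['s']['ee_rot']);p=c['s']['tool_pos']
q=lambda u,v,z:(Rt.T@(wplane(c,(u,v),z)-p)*1e3).round(1)
for v in (150,200):
    r=cv2.GaussianBlur(im,(3,3),0).max(2)[v].astype(int);
    d=np.diff(r);print(v,[(int(i),int(d[i])) for i in np.where(abs(d)>9)[0] if 200<i<470])
for n,u,v,z in(('L out',222,180,.048),('L in',232,180,.048),('R in',431,180,.048),('R out',441,180,.048),('rail+ inner L',232,100,.056),('rail+ outer R',612,124,.056),('bar far',543,224,.076),('bar near',522,331,.076)):print(n,q(u,v,z))
cv2.imwrite('pics/w5d.png',cv2.resize(im[80:230,210:460],(800,480),interpolation=cv2.INTER_CUBIC))
```

```text
150 [(220, -30), (221, -21), (254, -12), (395, 22), (396, 23), (398, -11), (428, 12), (429, 13), (437, -11), (438, -17), (442, 10), (444, 15), (445, 23), (446, 18)]
200 [(216, -15), (217, -36), (218, -15), (219, 12), (222, -43), (223, -60), (224, -19), (256, -13), (394, 12), (395, 11), (425, 10), (426, 14), (435, -13), (440, 10), (441, 16), (442, 23), (443, 14), (461, 34), (462, 47), (463, 17)]
L out [ 49.9 -53.7  62.2]
L in [ 49.7 -48.3  62.2]
R in [49.8 54.  62. ]
R out [50.  59.5 62. ]
rail+ inner L [ 90.1 -45.   54.2]
rail+ outer R [ 90.5 166.6  53.9]
bar far [ 34.5 107.3  33.9]
bar near [-26.4 107.6  33.9]
```

View pics/w5d.png

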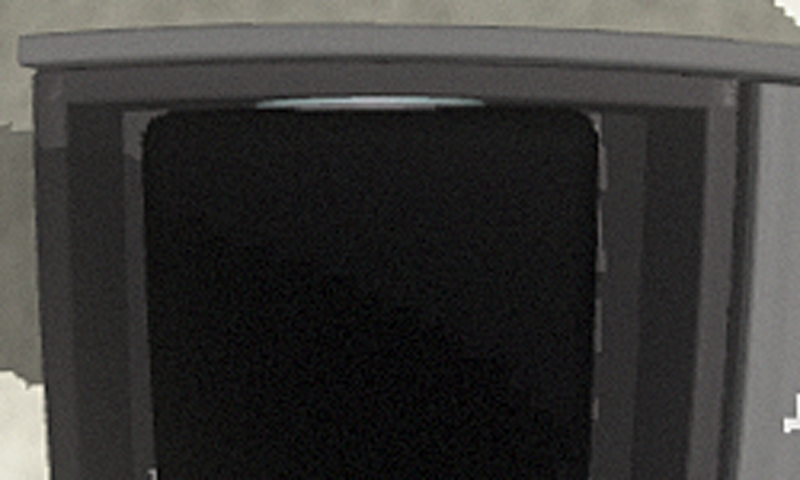

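Request:
arm_command(
  plan=[0.03, 0.08, 0, 0, 0, 0, 0.2, 0, 0, 0.7, 0, 0, 0, 0.2, 0, 0, 0.7, 0, 0, 0, 0.2, 0, 0, 0.6, 0, 0, 0, 0.2, 0, 0, 0.2, 0, 0, 0, 0.2, 0, 0, 0.2, 0, 0, 0, 0.2, 0, 0, 0.2, 0, 0, 0, 0.2, 0, 0, 0, 0, 0, 0, 0.2],
)

```text
time_s: 14.75
tool_pos: [0.5021, -0.2, 0.0453]
ee_rot: [-2.344, -2.092, 0.0]
contact_force: [0.7, -0.0, -1.3]
gripper_width: 0.322
gripper_force: 35.1
```

Request:
arm_command(
  plan=[0, 0, 0.12, 0, 0, 0, 0.2, 0, 0, 0.12, 0, 0, 0, 0.2, 0, 0, 0.12, 0, 0, 0, 0.2, 0, 0, 0.12, 0, 0, 0, 0.2, 0, 0, 0, 0, 0, 0, 0.2, 0, 0, 0, 0, 0, 0, 0.2],
)

```text
time_s: 15.35
tool_pos: [0.5021, -0.2, 0.0333]
ee_rot: [-2.344, -2.092, 0.0]
contact_force: [-0.6, 0.1, -1.7]
gripper_width: 0.322
gripper_force: 35.0
```

Request:
arm_command(
  plan=[0, 0, 0.06, 0, 0, 0, 0.2, 0, 0, 0.06, 0, 0, 0, 0.2, 0, 0, 0.04, 0, 0, 0, 0.2, 0, 0, 0, 0, 0, 0, 0.2, 0, 0, 0, 0, 0, 0, 0.2],
)

```text
time_s: 15.85
tool_pos: [0.5021, -0.2001, 0.0295]
ee_rot: [2.344, 2.092, 0.0]
contact_force: [-1.6, -0.3, 0.9]
gripper_width: 0.318
gripper_force: 35.4
```

Request:
arm_command(
  plan=[0, 0, 0.01, 0, 0, 0, 0.55, 0, 0, 0, 0, 0, 0, 0.55, 0, 0, 0, 0, 0, 0, 0.55, 0, 0, 0, 0, 0, 0, 0.55, 0, 0, -0.5, 0, 0, 0, 0.55, 0, 0, -0.9, 0, 0, 0, 0.55, 0, 0, -1, 0, 0, 0, 0.55, 0, 0, -1, 0, 0, 0, 0.55, 0, 0, -1, 0, 0, 0, 0.55, 0, 0, -1, 0, 0, 0, 0.55, 0, 0, -1, 0, 0, 0, 0.55, 0, 0, 0, 0, 0, 0, 0.55],
)

```text
time_s: 17.05
tool_pos: [0.5034, -0.2006, 0.1932]
ee_rot: [2.34, 2.088, 0.004]
contact_force: [0.1, 0.3, 0.6]
gripper_width: 0.553
gripper_force: 0.0
```

Run:
```python
from h import *
pose();c=wrist('w6');cv2.imwrite('pics/w6c.png',cv2.resize(c['image'][90:330,190:510],(800,600),interpolation=cv2.INTER_CUBIC))
```

```text
t 17.05 p [ 0.5034 -0.2006  0.1932] xyaw 83.49 z [ 0.005 -0.003 -1.   ] F [0.1 0.3 0.6] w 0.553 0.0
```

View pics/w6c.png

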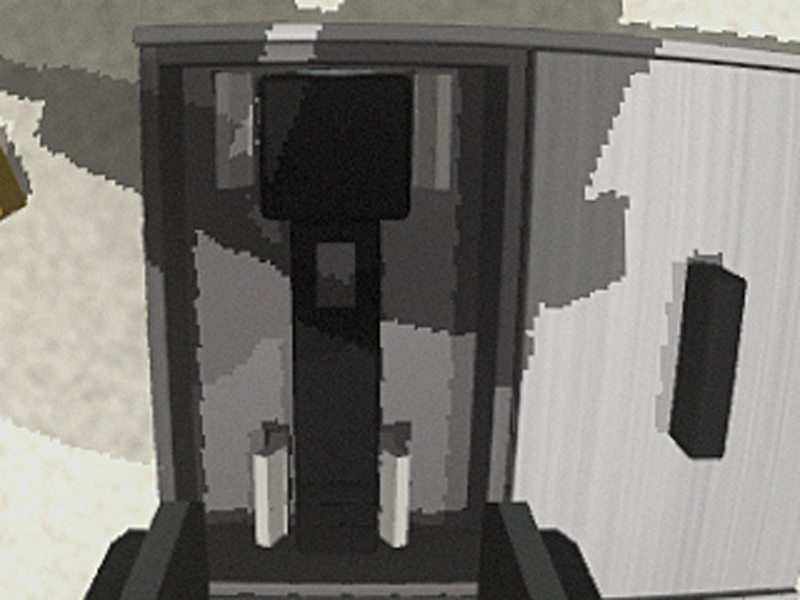

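The lamp sits flat between both pairs of cheeks, with its head in the wide bay at the top, (260..410, 75..220), and its handle in the narrow bay. Now I close the cover.

Request:
arm_command(
  plan=[0.08, 0.875, 0, 0, 0, 0, 0.55, 0, 0.875, 0, 0, 0, 0, 0.55, 0, 0.875, 0, 0, 0, 0, 0.55, 0, 0.875, 0, 0, 0, 0, 0.55, 0, 0.875, 0, 0, 0, 0, 0.55, 0, 0, 0, 0, 0, 0, 0.55, 0, 0, 0.9, 0, 0, 0, 0.55, 0, 0, 0.9, 0, 0, 0, 0.55, 0, 0, 0.9, 0, 0, 0, 0.55, 0, 0, 0.9, 0, 0, 0, 0.55, 0, 0, 0.7, 0, 0, 0, 0.55, 0, 0, 0, 0, 0, 0, 0.55],
)

```text
time_s: 18.3
tool_pos: [0.6088, -0.2097, 0.0788]
ee_rot: [-2.34, -2.088, 0.004]
contact_force: [-0.2, -0.8, 0.7]
gripper_width: 0.547
gripper_force: 0.0
```

Request:
arm_command(
  plan=[-0.04, 0.12, 0, 0, 0, 0, 0.05, 0, 0, 0, 0, 0, 0, 0.05, 0, 0, 0, 0, 0, 0, 0.05, 0, 0, 0, 0, 0, 0, 0.05, 0, 0, 0, 0, 0, 0, 0.05, 0, 0, 0, 0, 0, 0, 0.05],
  force=30,
)

```text
time_s: 18.9
tool_pos: [0.6124, -0.2119, 0.0829]
ee_rot: [-2.342, -2.09, 0.003]
contact_force: [-12.5, -0.3, 9.7]
gripper_width: 0.132
gripper_force: 32.2
```

Request:
arm_command(
  plan=[0, -0.1, -0.06, 0, 0, 0, 0.05, 0, -0.2, 0, 0, 0, 0, 0.05, 0, -0.2, 0, 0, 0, 0, 0.05, 0, 0, 0, 0, 0, 0, 0.05],
)

```text
time_s: 19.3
tool_pos: [0.6006, -0.2104, 0.0831]
ee_rot: [-2.344, -2.091, 0.001]
contact_force: [-1.2, -3.5, -7.9]
gripper_width: 0.131
gripper_force: 30.3
```

Request:
arm_command(
  plan=[0, -0.45, 0.02, 0, 0, 0, 0.05, 0, -0.45, 0, 0, 0, 0, 0.05, 0, -0.45, 0, 0, 0, 0, 0.05, 0, -0.45, 0, 0, 0, 0, 0.05, 0, -0.45, 0, 0, 0, 0, 0.05, 0, -0.45, 0, 0, 0, 0, 0.05, 0, -0.45, 0, 0, 0, 0, 0.05, 0, -0.45, 0, 0, 0, 0, 0.05, 0, 0, 0, 0, 0, 0, 0.05, 0, 0, 0, 0, 0, 0, 0.05],
)

```text
time_s: 20.3
tool_pos: [0.5119, -0.1998, 0.083]
ee_rot: [-2.344, -2.091, -0.0]
contact_force: [-0.6, 5.4, 0.6]
gripper_width: 0.132
gripper_force: 31.4
```

Request:
arm_command(
  plan=[0, -0.15, 0, 0, 0, 0, 0.05, 0, -0.15, 0, 0, 0, 0, 0.05, 0, -0.06, 0, 0, 0, 0, 0.05, 0, 0, 0, 0, 0, 0, 0.05],
)

```text
time_s: 20.7
tool_pos: [0.5036, -0.1988, 0.083]
ee_rot: [2.344, 2.092, 0.001]
contact_force: [0.7, 5.3, 0.6]
gripper_width: 0.131
gripper_force: 31.4
```

Request:
arm_command(
  plan=[0.02, -0.08, 0, 0, 0, 0, 0.05, 0, -0.08, 0, 0, 0, 0, 0.05, 0, -0.06, 0, 0, 0, 0, 0.05, 0, 0, 0, 0, 0, 0, 0.05],
)

```text
time_s: 21.1
tool_pos: [0.5006, -0.1985, 0.0831]
ee_rot: [2.34, 2.087, 0.007]
contact_force: [18.1, 5.1, -13.8]
gripper_width: 0.13
gripper_force: 29.8
```

Request:
arm_command(
  plan=[0, 0, 0, 0, 0, 0, 0.5, 0, 0, 0, 0, 0, 0, 0.5, 0, 0, 0, 0, 0, 0, 0.5, 0, 0, -0.4, 0, 0, 0, 0.5, 0, 0, -0.9, 0, 0, 0, 0.5, 0, 0, -1, 0, 0, 0, 0.5, 0, 0, -1, 0, 0, 0, 0.5, 0, 0, -1, 0, 0, 0, 0.5, 0, 0, -1, 0, 0, 0, 0.5, 0, 0, -1, 0, 0, 0, 0.5, 0, 0, 0, 0, 0, 0, 0.5],
)

```text
time_s: 22.2
tool_pos: [0.4987, -0.1987, 0.2442]
ee_rot: [2.34, 2.088, 0.003]
contact_force: [1.2, 0.7, -0.4]
gripper_width: 0.502
gripper_force: 0.0
```

Run:
```python
from h import *
import pickle
pose();c=wrist('w7');g=c['image'].max(2)
u,v=wproj(c,[.5012,-.1995,.076]).astype(int);print(u,v)
m=np.zeros_like(g);s=np.s_[v-60:v+60,u-30:u+30];m[s]=(g[s]<40)*255
k=max(cv2.findContours(m,0,1)[0],key=cv2.contourArea);r=cv2.minAreaRect(k)
P=np.array([wplane(c,p,.076)[:2] for p in cv2.boxPoints(r)]);print(r,P.mean(0),P.round(4).tolist())
# case seen through shut cover: brightness profile along case x at deck/cover edge
row=c['image'].max(2)[v].astype(int);print([(i,int(row[i])) for i in range(180,480,6)])
t=viewer.camera('top');T=pickle.load(open('top.pkl','rb'))
d=cv2.absdiff(t['image'],T['image']).max(2)
for n,b in(('pen',(225,165,298,200)),('loupe',(163,195,190,222))):print(n,'max change',d[b[1]:b[3],b[0]:b[2]].max())
```

```text
t 22.2 p [ 0.4987 -0.1987  0.2442] xyaw 83.49 z [ 0.005 -0.003 -1.   ] F [ 1.2  0.7 -0.4] w 0.502 0.0
328 220
((329.0, 217.0), (68.0, 14.0), 90.0) [ 0.50198045 -0.19692284] [[0.4997, -0.168], [0.5107, -0.1693], [0.5046, -0.2259], [0.493, -0.2245]]
[(180, 172), (186, 177), (192, 183), (198, 174), (204, 168), (210, 183), (216, 168), (222, 180), (228, 177), (234, 175), (240, 175), (246, 168), (252, 158), (258, 168), (264, 169), (270, 146), (276, 143), (282, 147), (288, 144), (294, 141), (300, 146), (306, 140), (312, 146), (318, 145), (324, 39), (330, 33), (336, 54), (342, 159), (348, 161), (354, 174), (360, 107), (366, 83), (372, 84), (378, 78), (384, 85), (390, 125), (396, 96), (402, 100), (408, 99), (414, 94), (420, 97), (426, 94), (432, 101), (438, 92), (444, 99), (450, 91), (456, 96), (462, 94), (468, 95), (474, 88)]
pen max change 32
loupe max change 38
```

```bash
python3 -c "
from bench import workorder
print(workorder.sign_off())"
```

```text
the job is handed in; nothing more can be done
None
```

The lamp is seated in the cradle with its head in the wide bay, the cover is slid shut to its stop, the penlight and loupe were left alone, and the job is handed in at about 22 s; the sign-off gave no verdict.

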